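Take the detergent drawer out of a washing machine for cleaning

ROBOT

A 6-joint arm with a two-finger parallel gripper is mounted at the origin on the work surface. World frame = base frame: x ahead of the robot, y to its left, z up, the work surface at z = 0. Lengths are in mm, angles in rad, forces in N, time in s.
With the tool pointing down it reaches from about 275 to 1000 mm from the base axis. Payload 8.4 kg.
Tool frame: the origin (TCP) lies between the finger pads; the fingertips stand r.nose_length ahead of it and the grasp point (between the pads) lies 8 mm behind it (r.nose_length is the distance from the TCP to the fingertips, in mm); y points along the fingers, x is the direction in which the jaws open and shut, and the axes are right-handed (so a half turn about y gives the same grasp; the last joint's range is limited). The gripper opens to 85 mm and grips with 20 to 120 N. Pads are 22 mm wide; open, the fingers measure 114 mm over their backs; the gripper's body (76 mm by 85 mm) begins 54 mm behind the grasp point. The pads swing forward as they close: fully open they stand 13 mm farther back than shut.
Start: joints at [-1.258, 0.353, 1.633, -0, 1.155, -0.002], TCP at [193.515, -594.289, 242.281] pointing down, gripper open.
Joint ranges: [-2.63, 2.63], [-0.92, 2.1], [0.06, 2.66], [-1.3, 4.44], [0, 2.69], [-3.02, 3.02]. Speed limits (rad/s): [2.22, 2.22, 2.79, 3.14, 3.14, 3.14].

INTERFACE

Orientations are given as [roll, pitch, yaw] about the fixed x, y, z axes, in that order (R = Rz(yaw) Ry(pitch) Rx(roll)).
In Python, from rig import r, cams, order gives the robot as it stands. The module is installed in compiled form; this text tells all that it offers.
- The arm moves only by the shell command python3 -m crank 'ROWS' [FORCE]. ROWS is JSON, a list of rows, each a list of 7 numbers: the turn, a rotation vector about the tool's x, y, z in degrees, then the shift along the tool's x, y, z in cm, then the opening, from -1 (shut) to 1 (fully open). A call has exactly 10 rows; each row shifts and turns the pose as measured when the row begins, along the tool's axes as they then stand; what a row does not reach is not made up. A row lasts 1/12 s, in which the tool goes at most 41.7 mm and 7.16 degrees, less where a joint would pass 70% of its speed; a pose out of reach is approached as far as the arm can. A call with a gripper value outside its range is refused whole. The fingers move at their own pace and stop on an object; FORCE is the grip in N (left out, the last holds). Time passes only in rows, so rows that do not move let the fingers close, or fill a call up. It gives the time, the measured TCP pose, the force and the opening at its end, in the units of the state.
- r.sense(): the state, without advancing time (a new reading comes with each control period).
- cams.grab_frame(name): name is "side" or "top" or "wrist"; returns the picture (384x512x3 uint8, blue, green, red); there is no depth.
- cams.camera_info(name): a dict with "intrinsics" (3x3 intrinsics, pixels), "view" (4x4, takes a point from world to camera coordinates); the wrist camera has in their place "hand_eye" (4x4, takes a point from camera to tool coordinates, whose origin is the TCP and whose axes are the tool frame's). Camera axes: x right, y up, looking along -z (the intrinsics and any distortion apply to the point x, -y, -z); pixel columns grow to the right and rows downward; lengths in mm; the calibration is good to about 2 mm. The wrist camera is an equidistant fisheye: a pixel r from the principal point sees the ray r / f radians off the axis. A picture is of the moment at which its call begins: read the wrist's pose just before it. camera_info takes no time and is no camera call.
- order.sign_off(): hands the job in, once; it reports no verdict.
The state is a dict: "clock": time; "qpos": joint angles; "qvel": joint speeds; "joint_efforts": joint torques, N m; "eef_pos": TCP position; "tcp_rot": TCP orientation; "contact_force": force on the tool from outside, world axes, zero at the start; "wrist_torque": the same for the moment, N m; "opening": opening from 0.0 (shut) to 1.0 (fully open).
Only numpy, scipy, OpenCV 4.12 (cv2) and the standard library are available. Lean on these libraries where they do the work, as an engineer would, in place of code of your own. Each camera call takes 0.05 s, during which the arm holds its last target.

TASK

The washing machine's detergent drawer has been left ajar and needs cleaning: pull it gently out until you feel it stop, lift its front so that the red catch at its rear dips under the retaining lip, and draw it right out without forcing it. Then set it down gently, the right way up and lying flat, in the middle of the blue-green draining mat, let go, and leave the other things alone.

Things in the scene. Friction and masses are not known exactly. Their poses are not given: they have to be found in the camera images.
- washer: Fixed silver washing machine, one of 3, beyond the table's far edge, front to the robot. Origin: middle of the front edge of the sill of its drawer opening, at the sill's top, 65 mm above the table. x level into the machine, y left seen from the robot, z up. Opening 166 mm wide, 75 high; the worktop above it is 80 to 100 mm above the origin. Over 25 N between it and the drawer breaks plastic.
- sill (a point): Top of the sill bar (round, radius 6 mm, along y) on which the drawer slides and about which it tilts; middle of the bar, 6 mm behind the machine's front. Axes as the washer. Further in, the drawer's rear rides on two level runners of the sill's height, which begin 10 mm behind the lip's rear face; between sill and runners the floor is 45 mm lower, so the rear can dip there.
- lip (a point): Foremost place of the hidden retaining lip inside the machine: a 4 mm thick rib right across the opening, hanging from the ceiling; this point is the middle of its lower edge's rear side, 54 mm above the sill and 47 mm behind the machine's front. On this machine it stands 0 to 62 mm further in (rigid, runners with it): it cannot be seen and must be felt. Axes as the washer.
- drawer_mid (a point): Middle of the loose detergent drawer, 25 mm above its flat underside; x from its front to its rear (into the machine), z up. White open tray 230 mm long, 160 wide, walls 50 high, two lengthwise dividers at y = +-33 mm; grey front panel at x = -129 to -115 mm, 180 wide, 80 high, flush below. 0.29 to 0.43 kg, balanced near this point. Starts level, 75 to 95 mm ajar (panel's rear face to machine).
- drawer_grip (a point): Middle of the top edge of the drawer's front panel (14 mm thick in its x), 122 mm ahead of drawer_mid and 55 mm above it; same axes. The panel can be pinched here from above, one finger inside the tray between the dividers.
- drawer_base (a point): Middle of the drawer's underside; axes as drawer_mid. A red catch stands on the rear end (x = 109 to 115 mm, 70 wide), its top 60 mm above the underside. Pulled level, it stops behind the lip, 115 to 177 mm ajar. Only there and in the last 4 mm before, the front can be tilted up: 4 to 10 degrees pass it under the lip, up to 23 are free. Then the drawer slides out along its length.
- drain_mat: Fixed blue-green ribbed draining mat on the table, 300 mm (x) by 270 mm (y), 6 mm thick, left or right of the drawer; origin at the centre of its underside, z up.
- caddy: Fixed blue open tray, 170 x 240 x 60 mm, on the other side from the mat, holding two bottles; origin at the centre of its underside.
- detergent_mid (a point): Middle of a white bottle with red cap, 70 mm diameter, 170 mm high, standing in the caddy. Leave alone.
- softener_mid (a point): Middle of a mauve bottle with blue cap, 66 mm diameter, 155 mm high, standing in the caddy. Leave alone.
- dosing_cup_mid (a point): Middle of a white cup, 70 mm diameter, 60 mm high, standing on the table ahead of the robot, short of the drawer. Leave alone.
- scrub_brush_mid (a point): Scrub brush with green handle, 200 mm long, lying on the table near its left edge. Leave alone.
- peg_bin_mid (a point): Middle of a yellow open bin, 120 x 160 x 70 mm, on the table near its right edge. Leave alone.

How it is judged (in metres and radians):
On the way:
1. the drawer is right out of the machine: its rear end is in front of the opening (x of drawer_mid in the frame of washer below -0.12 m), for 0.1 s.
At the end, for the whole second after the job is handed in: The drawer has been drawn out of the machine and lies at rest, released, upright and flat (within 5 degrees) on the draining mat, its middle within 45 mm of the mat's centre along each of the mat's sides (x of drawer_mid in the frame of drain_mat between -0.045 and 0.045 m and y of drawer_mid in the frame of drain_mat between -0.045 and 0.045 m and z of drawer_mid in the frame of drain_mat between 0.024 and 0.038 m and angle between drawer_mid's own z axis and vertical below 0.08 rad and linear speed of drawer below 0.02 m/s); the robot touches nothing.
It fails at once if the drawer is forced: more than 25 N between drawer and washing machine (contact force between drawer and washer above 25 N).
It fails at once if the drawer is banged down: more than 80 N on the draining mat (contact force between drawer and drain_mat above 80 N).
It fails at once if the drawer is dropped: let go of and falling at more than 0.35 m/s (linear speed of drawer above 0.35 m/s and contact force between the fingers and drawer below 0.5 N).
It fails at once if another thing is disturbed: moved by more than 25 mm (distance of any of detergent_mid, softener_mid, dosing_cup_mid, scrub_brush_mid, peg_bin_mid from where it was at the start of the episode above 0.025 m).
It also fails if it takes over 69 s, if anything falls off the work surface, if the arm or the gripper's body presses on something with over 40 N, if the wrist force passes 120 N, or if a joint passes its speed limit or range.

## Working session

There is one attempt and no reset: what is moved stays moved. The work goes in short steps, Python scripts to look and compute and a shell command to move; the robot and the scene stay as the last step left them, time stands still between calls to the robot, and variables do not carry over. Pictures are saved under pics/ and viewed, and the job is handed in when it is done.

```bash
mkdir -p pics
python3 - <<'E'
from rig import r,cams,order
import cv2,numpy as np
print(r.sense(), r.nose_length)
for n in("side","top"):
    cv2.imwrite(f"pics/{n}0.png",cams.grab_frame(n)); i=cams.camera_info(n); print(n,{k:np.round(v,3).tolist() if not isinstance(v,str) else v for k,v in i.items()})
print({k:np.round(v,3).tolist() for k,v in cams.camera_info("wrist").items()})
cv2.imwrite("pics/wrist0.png",cams.grab_frame("wrist"))
E
```

```text
{'clock': 0.0, 'qpos': array([-1.25841146e+00,  3.53669827e-01,  1.63416444e+00,  2.63249349e-05,
        1.15518578e+00, -2.38208090e-03]), 'qvel': array([-0.0004492 , -0.00062622,  0.00027609,  0.00095655, -0.00099614,
        0.0007423 ]), 'joint_efforts': array([ 1.60836793e-03, -6.05236030e+01, -3.42068338e+01,  1.32351656e-04,
        9.37714329e-03, -1.44750021e-05]), 'eef_pos': array([ 193.3690504 , -593.83485228,  241.53516088]), 'tcp_rot': array([-1.57076886e+00,  1.42732861e-03, -1.25604000e+00]), 'contact_force': array([ 0.13393223, -0.95982355,  0.61491773]), 'wrist_torque': array([-0.00242103, -0.03914302,  0.0234859 ]), 'opening': 0.9989523903902108} 11.0
side {'intrinsics': [[480.394, 0.0, 251.602], [0.0, 480.394, 192.323], [0.0, 0.0, 1.0]], 'view': [[-0.953, -0.304, 0.011, 547.555], [0.199, -0.595, 0.779, -182.326], [-0.23, 0.744, 0.627, -1698.453], [0.0, 0.0, 0.0, 1.0]]}
top {'intrinsics': [[488.224, 0.0, 244.917], [0.0, 488.224, 193.394], [0.0, 0.0, 1.0]], 'view': [[0.023, -1.0, 0.009, -22.116], [0.98, 0.024, 0.197, -611.847], [-0.197, 0.004, 0.98, -1632.324], [0.0, 0.0, 0.0, 1.0]]}
{'intrinsics': [[297.319, 0.0, 261.186], [0.0, 297.319, 193.511], [0.0, 0.0, 1.0]], 'hand_eye': [[1.0, -0.001, 0.0, 0.458], [0.001, 0.318, -0.948, -131.426], [0.001, 0.948, 0.318, 82.402], [0.0, 0.0, 0.0, 1.0]]}
```

View pics/side0.png

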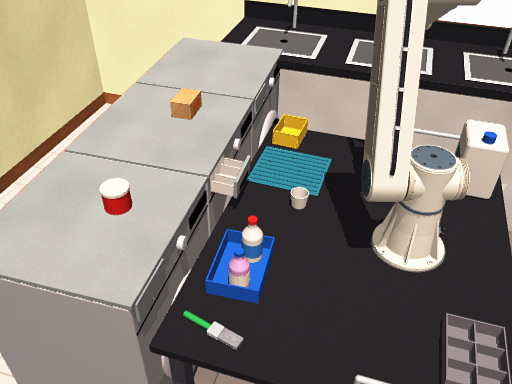

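View pics/top0.png

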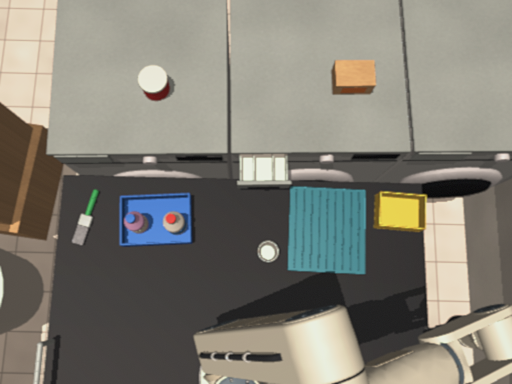

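View pics/wrist0.png

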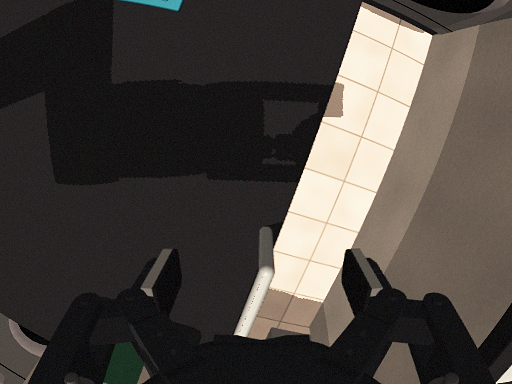

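```bash
cat > h.py <<'E'
from rig import r,cams,order
import cv2,numpy as np
from scipy.spatial.transform import Rotation as Ro
def ray(n,u,v):
    i=cams.camera_info(n);K=i["intrinsics"];V=i["view"]
    d=np.array([(u-K[0,2])/K[0,0],-(v-K[1,2])/K[1,1],-1.]); R=V[:3,:3]
    return -R.T@V[:3,3], R.T@d
def plane(n,u,v,z):
    o,d=ray(n,u,v); return o+d*(z-o[2])/d[2]
def proj(n,p):
    i=cams.camera_info(n);K=i["intrinsics"];V=i["view"]; c=V[:3,:3]@np.array(p)+V[:3,3]
    return K[0,2]+K[0,0]*c[0]/-c[2], K[1,2]-K[1,1]*c[1]/-c[2]
def rv():
    s=r.sense(); return s["eef_pos"],Ro.from_euler("xyz",s["tcp_rot"]),s
def wray(u,v,pos,rot):
    i=cams.camera_info("wrist");K=i["intrinsics"];H=i["hand_eye"]
    x=u-K[0,2];y=-(v-K[1,2]);q=np.hypot(x,y);t=q/K[0,0]
    d=np.array([np.sin(t)*x/q,np.sin(t)*y/q,-np.cos(t)])
    return pos+rot.apply(H[:3,3]),rot.apply(H[:3,:3]@d)
E
python3 - <<'E'
from h import *
t=cv2.imread("pics/top0.png");s=cv2.imread("pics/side0.png")
cv2.imwrite("pics/topz.png",cv2.resize(t[145:205,220:320],None,fx=8,fy=8,interpolation=cv2.INTER_NEAREST))
cv2.imwrite("pics/sidez.png",cv2.resize(s[140:215,190:270],None,fx=8,fy=8,interpolation=cv2.INTER_NEAREST))
h=cv2.cvtColor(t,cv2.COLOR_BGR2HSV)
m=cv2.inRange(h,(85,90,60),(100,255,255));cs,_=cv2.findContours(m,0,2);c=max(cs,key=cv2.contourArea);rc=cv2.minAreaRect(c);print(rc)
b=cv2.boxPoints(rc);P=np.array([plane("top",*p,6) for p in b]);print(P.round(1),P.mean(0))
E
```

```text
((327.1481628417969, 229.55496215820312), (77.69019317626953, 85.5858154296875), 1.9091522693634033)
[[ 351.7 -160.     6. ]
 [ 656.1 -168.5    6. ]
 [ 653.5 -448.1    6. ]
 [ 349.1 -430.1    6. ]] [ 502.60810778 -301.66222783    6.        ]
```

View pics/topz.png

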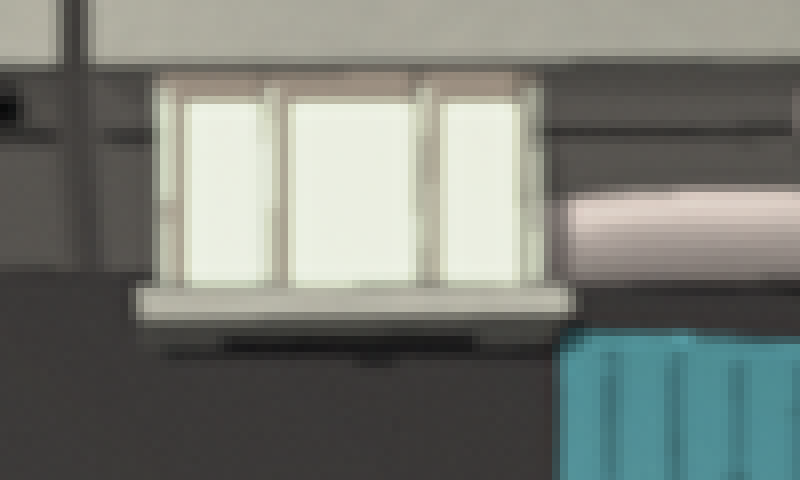

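View pics/sidez.png

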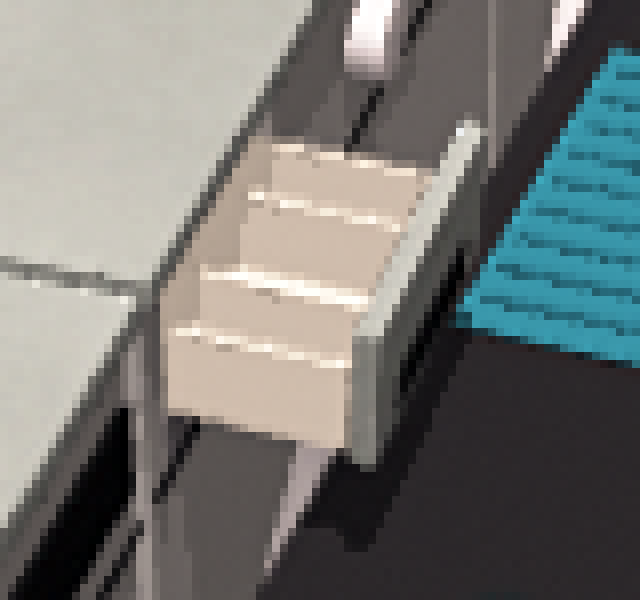

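Run:
```python
from h import *
t=cv2.imread("pics/top0.png")
for (u,v) in [(237,180.4),(291.8,180.6),(237,185),(291.8,185.2),(264.4,182.8)]:
    print(u,v,plane("top",u,v,145).round(1))
# worktop front edge z=65+100
for u,v in [(75,153),(250,153),(320,153),(400,153)]: print(plane("top",u,v,165).round(1))
# panel in side: top-edge far end and near end
for z in (u:=[(190+470/8,140+122/8),(190+362/8,140+335/8)]): print(plane("side",*z,145).round(1))
# cup, mat corners in side
hs=cv2.cvtColor(cv2.imread("pics/side0.png"),cv2.COLOR_BGR2HSV)
m=cv2.inRange(hs,(85,90,60),(100,255,255));cs,_=cv2.findContours(m,0,2);c=max(cs,key=cv2.contourArea)
a=cv2.approxPolyDP(c,5,True)[:,0];print([(p.tolist(),plane("side",*p,6).round(0)[:2].tolist()) for p in a])
h=cv2.cvtColor(t,cv2.COLOR_BGR2HSV)
m=cv2.inRange(h,(85,90,60),(100,255,255));cs,_=cv2.findContours(m,0,2);c=max(cs,key=cv2.contourArea)
a=cv2.approxPolyDP(c,4,True)[:,0];print([(p.tolist(),plane("top",*p,6).round(0)[:2].tolist()) for p in a])
print("cup",plane("top",268,251,60))
# edge scan of top image columns for panel rows
g=cv2.cvtColor(t,cv2.COLOR_BGR2GRAY)
for u in (245,262,280): print(u,g[172:192,u].tolist())
print(g[183,228:300].tolist())
```

```text
237 180.4 [638.5  19.9 145. ]
291.8 180.6 [ 642.3 -161.6  145. ]
237 185 [622.9  19.5 145. ]
291.8 185.2 [ 626.7 -161.6  145. ]
264.4 182.8 [632.6 -70.9 145. ]
[713.3 555.5 165. ]
[727.9 -20.9 165. ]
[ 733.7 -252.6  165. ]
[ 740.4 -518.1  165. ]
[ 634.7 -146.3  145. ]
[628.6  30.  145. ]
[([247, 178], [652.0, -180.0]), ([287, 189], [477.0, -162.0]), ([300, 185], [434.0, -204.0]), ([317, 195], [355.0, -162.0]), ([331, 159], [348.0, -426.0]), ([266, 146], [645.0, -434.0])]
[([290, 187], [651.0, -169.0]), ([287, 268], [362.0, -160.0]), ([364, 273], [351.0, -428.0]), ([365, 190], [646.0, -439.0])]
cup [415.10942599 -90.45089439  60.        ]
245 [237, 237, 237, 237, 237, 237, 238, 235, 204, 173, 177, 180, 147, 89, 65, 64, 51, 42, 54, 58]
262 [235, 236, 236, 236, 236, 236, 237, 235, 216, 177, 175, 175, 127, 77, 61, 32, 26, 38, 55, 57]
280 [236, 236, 236, 236, 236, 236, 237, 232, 191, 172, 180, 174, 111, 68, 65, 59, 43, 40, 53, 57]
[57, 58, 57, 57, 57, 58, 57, 53, 77, 137, 175, 182, 181, 180, 181, 180, 180, 180, 181, 181, 182, 183, 182, 183, 183, 182, 181, 180, 179, 178, 177, 177, 177, 177, 175, 175, 176, 177, 177, 177, 178, 179, 179, 178, 177, 175, 175, 174, 177, 178, 177, 176, 174, 173, 174, 174, 175, 172, 173, 173, 175, 175, 160, 118, 68, 53, 54, 55, 55, 54, 55, 54]
```

Run:
```python
from h import *
t=cv2.imread("pics/top0.png")
g=cv2.cvtColor(t,cv2.COLOR_BGR2GRAY).astype(float)
def edge(u,a,b):
    col=g[a:b,u];d=np.abs(np.diff(col)); k=np.argmax(d); w=d[max(0,k-2):k+3]; return a+0.5+(np.arange(max(0,k-2),max(0,k-2)+len(w))*w).sum()/w.sum()
for (us,a,b,z,nm) in [(list(range(242,288)),182,187,145,"panelfront"),(list(range(295,400,1)),148,158,165,"wt"),(list(range(70,225)),148,158,165,"wt2")]:
    P=np.array([plane("top",u,edge(u,a,b),z)[:2] for u in us])
    f=cv2.fitLine(P.astype(np.float32),cv2.DIST_HUBER,0,.01,.01).ravel(); print(nm,f, "yaw deg",np.degrees(np.arctan(-f[0]/f[1])))
```

```text
panelfront [ 3.5916306e-02 -9.9935478e-01  6.2770184e+02 -6.3062767e+01] yaw deg 2.0582955
wt [ 2.2670906e-02 -9.9974298e-01  7.3991510e+02 -3.3756464e+02] yaw deg 1.2990584
wt2 [ 4.9965981e-02 -9.9875093e-01  7.1624640e+02  3.0602347e+02] yaw deg 2.8640323
```

```bash
python3 -m crank '[[0,-3.7,0,-0.1,0,3.6,1],[0,-3.7,0,-0.1,0,3.6,1],[0,-3.7,0,-0.1,0,3.6,1],[0,-3.7,0,-0.1,0,3.6,1],[0,-3.7,0,-0.1,0,3.6,1],[0,-3.7,0,-0.1,0,3.6,1],[0,-3.7,0,-0.1,0,3.6,1],[0,-3.7,0,-0.1,0,3.6,1],[0,-3.7,0,-0.1,0,3.6,1],[0,-3.7,0,-0.1,0,3.6,1]]' 110
```

```text
clock: 0.98
eef_pos: [483.2, -378.7, 238.3]
tcp_rot: [-1.572, 0.003, -0.593]
contact_force: [0.6, 0.1, 0.4]
opening: 0.997
```

```bash
python3 -m crank '[[0,-3.6,0,0.5,-0.03,3.45,1],[0,-3.6,0,0.5,-0.03,3.45,1],[0,-3.6,0,0.5,-0.03,3.45,1],[0,-3.6,0,0.5,-0.03,3.45,1],[0,-3.6,0,0.5,-0.03,3.45,1],[0,-3.6,0,0.5,-0.03,3.45,1],[0,-3.6,0,0.5,-0.03,3.45,1],[0,-3.6,0,0.5,-0.03,3.45,1],[0,-3.6,0,0.5,-0.03,3.45,1],[0,-3.6,0,0.5,-0.03,3.45,1]]'
python3 - <<'E'
from h import *
p,R,s=rv();print(p,s["tcp_rot"])
cv2.imwrite("pics/w1.png",cams.grab_frame("wrist"))
E
```

```text
clock: 1.82
eef_pos: [636.3, -52.0, 238.6]
tcp_rot: [-1.568, 0.005, 0.068]
contact_force: [0.5, -0.7, -0.9]
opening: 0.998
[636.29139272 -52.01643945 238.57766807] [-1.56844776  0.00517364  0.06842006]
```

View pics/w1.png

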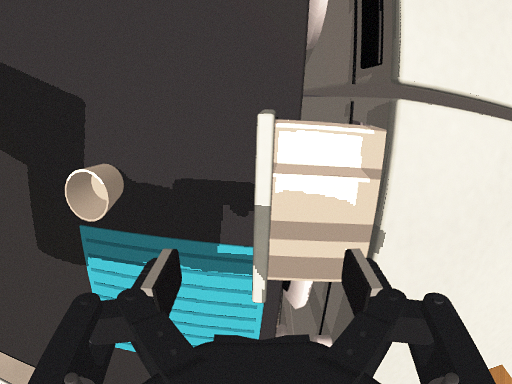

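Run:
```python
from h import *
p=np.array([636.29,-52.02,238.58]);R=Ro.from_euler("xyz",[-1.56844776,0.00517364,0.06842006])
for u,v in [(258,112),(275,112),(253,301),(264,302),(256,200),(270,200)]:
    o,d=wray(u,v,p,R);print(u,v,(o+d*(145-o[2])/d[2]).round(1))
```

```text
258 112 [629.1  18.4 145. ]
275 112 [641.8  19.3 145. ]
253 301 [ 635.6 -154.3  145. ]
264 302 [ 646.2 -154.7  145. ]
256 200 [632.1 -51.4 145. ]
270 200 [643.4 -50.6 145. ]
```

```bash
python3 -m crank '[[-0.1,0.9,-0.3,-0.05,0,-0.9,1],[0,0.9,0,-0.05,0,-0.9,1],[0,0,0,0,1.4,0,1],[0,0,0,0,1.4,0,1],[0,0,0,0,1.4,0,1],[0,0,0,0,1.4,0,1],[0,0,0,0,1.4,0,1],[0,0,0,0,1.4,0,1],[0,0,0,0,1.0,0,1],[0,0,0,0,0.5,0,1]]'
```

```text
clock: 2.7
eef_pos: [636.5, -75.4, 136.1]
tcp_rot: [-1.57, -0.002, 0.027]
contact_force: [-0.3, -0.1, 0.6]
opening: 1.002
```

Run:
```python
from h import *
p,R,s=rv();print(p,s["tcp_rot"])
cv2.imwrite("pics/w2.png",cams.grab_frame("wrist"))
```

```text
[636.54759154 -75.43038755 136.06546524] [-1.56983057 -0.00221663  0.02694085]
```

View pics/w2.png

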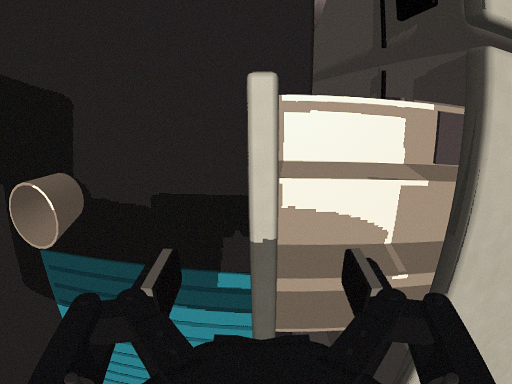

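Run:
```python
from h import *
p,R,s=rv()
for u,v,z in [(250,74,145),(277,74,145),(251,339,145),(276,336,145),(350,165,115),(350,245,115),(160,270,125),(360,270,125)]:
    o,d=wray(u,v,p,R);print(u,v,(o+d*(z-o[2])/d[2]).round(1))
```

```text
250 74 [629.5  15.8 145. ]
277 74 [640.3  16.1 145. ]
251 339 [ 632.  -122.6  145. ]
276 336 [ 646.2 -119.7  145. ]
350 165 [683.2 -27.1 115. ]
350 245 [689.7 -75.6 115. ]
160 270 [577.3 -90.4 125. ]
360 270 [695.2 -87.2 125. ]
```

Run:
```python
from h import *
p,R,s=rv()
for u,v,z in [(340,180,115),(390,278,115),(300,98,115),(340,163,68),(340,242,68),(262,240,145)]:
    o,d=wray(u,v,p,R);print(u,v,(o+d*(z-o[2])/d[2]).round(1))
```

```text
340 180 [678.4 -35.7 115. ]
390 278 [ 722.8 -101.4  115. ]
300 98 [653.9   6.8 115. ]
340 163 [690.9 -36.3  68. ]
340 242 [698.3 -98.2  68. ]
262 240 [636.4 -57.1 145. ]
```

```bash
python3 -m crank '[[0,-0.5,0.1,0.1,0.4,0.4,1],[0,0,0,0,0.4,0,1],[0,0,0,0,0.4,0,1],[0,0,0,0,0,0,0.4],[0,0,0,0,-0.03,0,0],[0,0,0,0,-0.03,0,-0.5],[0,0,0,0,-0.03,0,-1],[0,0,0,0,-0.03,0,-1],[0,0,0,0,-0.03,0,-1],[0,0,0,0,-0.03,0,-1]]' 110; python3 -c "
from h import *
print(rv()[2])"
```

```text
clock: 3.58
eef_pos: [639.6, -72.4, 128.5]
tcp_rot: [-1.571, -0.005, 0.035]
contact_force: [-0.6, 0.1, 6.7]
opening: 0.143
{'clock': 3.5833, 'qpos': array([-1.15456717e-01,  4.98718512e-01,  1.68629455e+00,  9.70814602e-04,
        9.51478928e-01, -1.50867280e-01]), 'qvel': array([ 0.00209165, -0.01433549, -0.01006997,  0.00179652,  0.0044324 ,
        0.00031239]), 'joint_efforts': array([-2.27011247e-01, -5.95366895e+01, -2.65566981e+01, -2.18718653e-01,
        5.76132804e-02, -2.65319733e-02]), 'eef_pos': array([639.57195883, -72.3987297 , 128.52574184]), 'tcp_rot': array([-1.57077854, -0.00516175,  0.03484899]), 'contact_force': array([-0.5994406 ,  0.12177574,  6.68002364]), 'wrist_torque': array([ 0.0950486 , -0.39582855,  0.01554355]), 'opening': 0.14310158288187122}
```

```bash
python3 -m crank '[[0,0,0,0,-0.04,0,-1],[0,0,0,-0.1,-0.04,0,-1],[0,0,0,-0.2,-0.03,0,-1],[0,0,0,-0.2,-0.03,0,-1],[0,0,0,-0.2,-0.03,0,-1],[0,0,0,-0.2,-0.03,0,-1],[0,0,0,-0.2,-0.03,0,-1],[0,0,0,-0.2,-0.03,0,-1],[0,0,0,-0.2,-0.03,0,-1],[0,0,0,-0.1,-0.03,0,-1]]' 110
```

```text
clock: 4.42
eef_pos: [619.7, -72.6, 130.3]
tcp_rot: [-1.57, -0.0, 0.035]
contact_force: [-0.4, -0.3, -3.6]
opening: 0.139
```

```bash
python3 -m crank '[[0,0,0,-0.1,-0.01,0,-1],[0,0,0,-0.1,-0.02,0,-1],[0,0,0,-0.1,-0.02,0,-1],[0,0,0,-0.1,-0.02,0,-1],[0,0,0,-0.1,-0.02,0,-1],[0,0,0,-0.1,-0.02,0,-1],[0,0,0,-0.1,-0.02,0,-1],[0,0,0,-0.1,-0.02,0,-1],[0,0,0,-0.1,-0.02,0,-1],[0,0,0,-0.1,-0.02,0,-1]]' 110
```

```text
clock: 5.25
eef_pos: [607.8, -73.0, 131.8]
tcp_rot: [-1.57, 0.002, 0.035]
contact_force: [0.5, -0.8, -3.6]
opening: 0.137
```

```bash
python3 -m crank '[[0,0,-0.05,-0.1,0.03,0,-1],[0,0,0,-0.1,0.02,0,-1],[0,0,0,-0.1,0.01,0,-1],[0,0,0,-0.1,0,0,-1],[0,0,0,-0.1,0,0,-1],[0,0,0,-0.1,0,0,-1],[0,0,0,-0.1,0,0,-1],[0,0,0,-0.1,0,0,-1],[0,0,0,-0.1,0,0,-1],[0,0,0,-0.1,0,0,-1]]' 110
```

```text
clock: 6.08
eef_pos: [596.7, -73.4, 131.3]
tcp_rot: [-1.57, 0.001, 0.035]
contact_force: [-0.4, 0.4, -4.1]
opening: 0.138
```

```bash
python3 -m crank '[[0,0,0,-0.1,0.02,0,-1],[0,0,0,-0.1,0.02,0,-1],[0,0,0,-0.1,0.02,0,-1],[0,0,0,-0.1,0.02,0,-1],[0,0,0,-0.1,0,0,-1],[0,0,0,-0.1,0,0,-1],[0,0,0,-0.1,0,0,-1],[0,0,0,-0.1,0,0,-1],[0,0,0,-0.1,0,0,-1],[0,0,0,-0.1,0,0,-1]]' 110
```

```text
clock: 6.92
eef_pos: [593.8, -73.7, 131.9]
tcp_rot: [-1.571, -0.016, 0.035]
contact_force: [5.5, -0.1, -6.7]
opening: 0.139
```

```bash
python3 -m crank '[[0,0,0.3,0.08,0.02,0,-1],[0,0,0.3,0.08,0.02,0,-1],[0,0,0.2,0,0.02,0,-1],[0,0,0,0,0,0,-1],[0,0,0.6,0.07,-0.15,0,-1],[0,0,0.6,0.07,-0.15,0,-1],[0,0,0.6,0.07,-0.15,0,-1],[0,0,0.6,0.07,-0.15,0,-1],[0,0,0.6,0.07,-0.15,0,-1],[0,0,0,0,0,0,-1]]' 110
```

```text
clock: 7.75
eef_pos: [598.9, -73.5, 139.4]
tcp_rot: [-1.571, 0.059, 0.035]
contact_force: [0.1, -0.4, -3.4]
opening: 0.143
```

```bash
python3 -m crank '[[0,0,0.9,0.11,-0.23,0,-1],[0,0,0.9,0.11,-0.23,0,-1],[0,0,0.9,0.11,-0.23,0,-1],[0,0,0.9,0.11,-0.23,0,-1],[0,0,0.9,0.11,-0.23,0,-1],[0,0,0.9,0.11,-0.23,0,-1],[0,0,0.9,0.11,-0.23,0,-1],[0,0,0.9,0.11,-0.23,0,-1],[0,0,0.9,0.11,-0.23,0,-1],[0,0,0,0,0,0,-1]]' 110
python3 - <<'E'
from h import *
cv2.imwrite("pics/s3.png",cams.grab_frame("side"))
s=cv2.imread("pics/s3.png")
cv2.imwrite("pics/s3z.png",cv2.resize(s[110:230,180:300],None,fx=5,fy=5,interpolation=cv2.INTER_CUBIC))
E
```

```text
clock: 8.58
eef_pos: [612.1, -72.9, 159.8]
tcp_rot: [-1.571, 0.208, 0.035]
contact_force: [-1.7, -0.1, -2.1]
opening: 0.14
```

View pics/s3z.png

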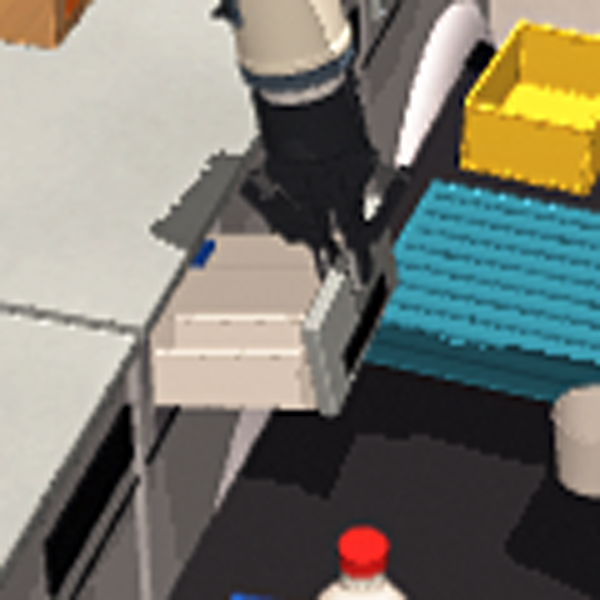

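Run:
```python
from h import *
c,s=np.cos(.0358),np.sin(.0358)
n=np.array([-s,c,0]); off=n@np.array([636,-71,0])+80
def f(u,v):
    o,d=ray("side",u,v); return o+d*(off-n@o)/(n@d)
for a in ([(211,190.4),(241,191.6)],[(211.3,180.3),(239.5,180.6)],[(190+168/8,140+410/8),(190+345/8,140+445/8)]):
    P=[f(*x) for x in a];q=P[0]-P[1];print(np.round(P,1),np.degrees(np.arctan2(q[2],np.hypot(q[0],q[1]))))
```

```text
[[732.6  12.5  66.2]
 [614.3   8.3  87.2]] -10.076440570077464
[[729.3  12.4 114.9]
 [619.9   8.5 137.3]] -11.533674483787014
[[732.8  12.5  62. ]
 [645.2   9.4  60.8]] 0.763261293443892
```

```bash
python3 -m crank '[[0,0,0,-0.1,-0.02,0,-1],[0,0,0,-0.15,-0.02,0,-1],[0,0,0,-0.15,-0.02,0,-1],[0,0,0,-0.15,-0.02,0,-1],[0,0,0,-0.15,-0.02,0,-1],[0,0,0,-0.15,-0.02,0,-1],[0,0,0,-0.15,-0.02,0,-1],[0,0,0,-0.15,-0.02,0,-1],[0,0,0,-0.15,-0.02,0,-1],[0,0,0,-0.15,-0.02,0,-1]]' 110
```

```text
clock: 9.47
eef_pos: [596.6, -73.5, 164.5]
tcp_rot: [-1.571, 0.204, 0.035]
contact_force: [0.9, -0.5, -3.4]
opening: 0.139
```

```bash
python3 -m crank '[[0,0,0,-0.2,0,0,-1],[0,0,0,-0.3,0,0,-1],[0,0,0,-0.3,0,0,-1],[0,0,0,-0.3,0,0,-1],[0,0,0,-0.3,0,0,-1],[0,0,0,-0.3,0,0,-1],[0,0,0,-0.3,0,0,-1],[0,0,0,-0.3,0,0,-1],[0,0,0,-0.3,0,0,-1],[0,0,0,-0.3,0,0,-1]]' 110
```

```text
clock: 10.3
eef_pos: [565.2, -74.6, 171.1]
tcp_rot: [-1.571, 0.204, 0.035]
contact_force: [0.3, 0.1, -3.3]
opening: 0.137
```

```bash
python3 -m crank '[[0,0,0,-0.4,-0.01,0,-1],[0,0,0,-0.6,-0.01,0,-1],[0,0,0,-0.6,-0.01,0,-1],[0,0,0,-0.6,-0.01,0,-1],[0,0,0,-0.6,-0.01,0,-1],[0,0,0,-0.6,-0.01,0,-1],[0,0,0,-0.6,-0.01,0,-1],[0,0,0,-0.6,-0.01,0,-1],[0,0,0,-0.6,-0.01,0,-1],[0,0,0,-0.4,-0.01,0,-1]]' 110
python3 - <<'E'
from h import *
s=cams.grab_frame("side")
cv2.imwrite("pics/s4.png",cv2.resize(s[90:250,180:340],None,fx=3.7,fy=3.7,interpolation=cv2.INTER_CUBIC))
E
```

```text
clock: 11.13
eef_pos: [504.3, -76.7, 185.1]
tcp_rot: [-1.571, 0.204, 0.035]
contact_force: [0.5, -0.2, -4.1]
opening: 0.137
```

View pics/s4.png

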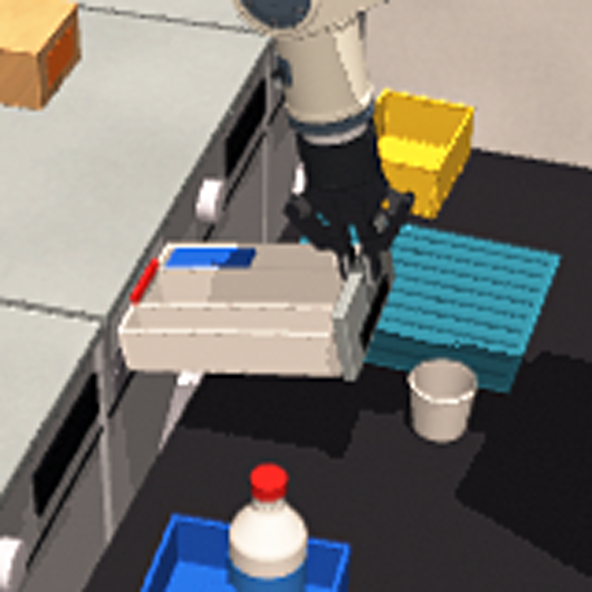

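```bash
python3 -m crank '[[0,0,0,-0.8,-0.02,0,-1],[0,0,0,-1.0,-0.03,0,-1],[0,0,0,-1.0,-0.03,0,-1],[0,0,0,-1.0,-0.03,0,-1],[0,0,0,-1.0,-0.03,0,-1],[0,0,-1.8,-0.8,-0.03,0,-1],[0,0,-2.5,-0.4,-0.03,0,-1],[0,0,-2.5,0,-0.03,0,-1],[0,0,-2.5,0,-0.03,0,-1],[0,0,-2,0,-0.03,0,-1]]' 110
python3 - <<'E'
from h import *
s=cams.grab_frame("side")
cv2.imwrite("pics/s5.png",cv2.resize(s[90:250,180:340],None,fx=3.7,fy=3.7,interpolation=cv2.INTER_CUBIC))
E
```

```text
clock: 12.02
eef_pos: [436.1, -78.8, 201.7]
tcp_rot: [-1.571, 0.002, 0.035]
contact_force: [0.6, 0.6, -3.2]
opening: 0.142
```

View pics/s5.png

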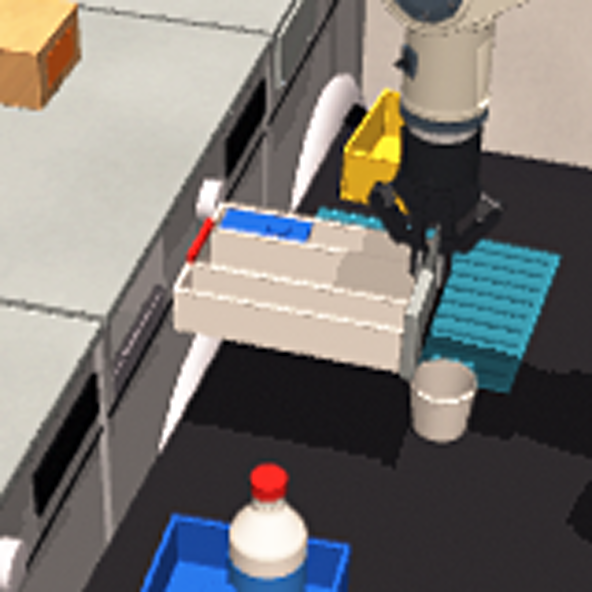

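```bash
python3 -m crank '[[0,0,0,-0.3,-0.03,-1.0,-1],[0,0,0,-0.6,-0.03,-2.0,-1],[0,0,0,-0.7,-0.03,-2.5,-1],[0,0,0,-0.9,-0.03,-3.0,-1],[0,0,0,-0.9,-0.03,-3.0,-1],[0,0,0,-0.9,-0.03,-3.0,-1],[0,0,0,-0.9,-0.03,-3.0,-1],[0,0,0,-0.7,-0.03,-2.4,-1],[0,0,0,-0.4,-0.03,-1.6,-1],[0,0,0,-0.2,-0.03,-0.8,-1]]' 110
python3 - <<'E'
from h import *
s=cams.grab_frame("side")
cv2.imwrite("pics/s6.png",cv2.resize(s[90:250,200:360],None,fx=3.7,fy=3.7,interpolation=cv2.INTER_CUBIC))
cv2.imwrite("pics/t6.png",cams.grab_frame("top"))
E
```

```text
clock: 12.9
eef_pos: [368.5, -310.7, 207.3]
tcp_rot: [-1.57, 0.008, 0.04]
contact_force: [0.7, -0.1, -3.5]
opening: 0.138
```

View pics/s6.png

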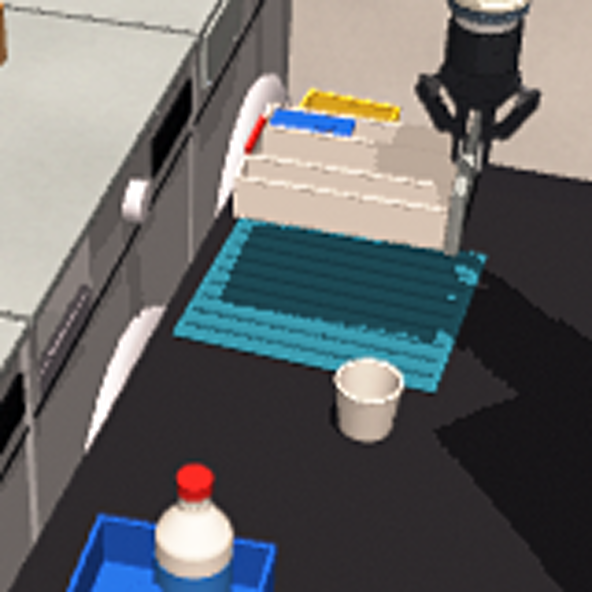

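View pics/t6.png

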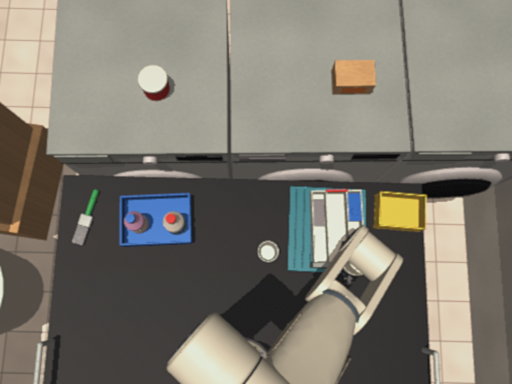

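```bash
python3 -m crank '[[0,0,-0.2,0.4,0.6,0.2,-1],[0,0,-0.2,0.4,1.2,0.2,-1],[0,0,0,0.25,1.4,0.2,-1],[0,0,0,0,1.6,0,-1],[0,0,0,0,1.6,0,-1],[0,0,0,0,1.5,0,-1],[0,0,0,0,1.3,0,-1],[0,0,0,0,1.0,0,-1],[0,0,0,0,0.6,0,-1],[0,0,0,0,0.2,0,-1]]' 110
python3 - <<'E'
from h import *
print(rv()[2]["tcp_rot"])
s=cams.grab_frame("side")
cv2.imwrite("pics/s7.png",cv2.resize(s[100:220,220:340],None,fx=5,fy=5,interpolation=cv2.INTER_CUBIC))
E
```

```text
clock: 13.83
eef_pos: [382.7, -289.4, 90.6]
tcp_rot: [-1.564, 0.001, 0.048]
contact_force: [0.4, 0.7, -3.7]
opening: 0.141
[-1.56444339e+00  8.01172864e-04  4.82533716e-02]
```

View pics/s7.png

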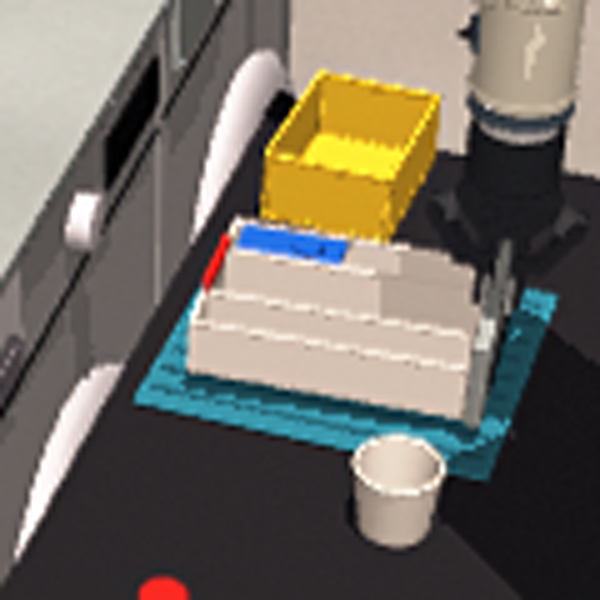

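```bash
python3 -m crank '[[-0.2,0,0,0,0,-0.4,-1],[-0.2,0,0,0,0,-0.5,-1],[0,0,0,-0.1,0,-0.4,-1],[0,0,0,-0.1,0.1,-0.2,-1],[0,0,0,0,0.2,0,-1],[0,0,0,0,0.2,0,-1],[0,0,0,0,0.2,0,-1],[0,0,0,0,0.2,0,-1],[0,0,0,0,0.1,0,-1],[0,0,0,0,0,0,-1]]' 110
python3 - <<'E'
from h import *
print(rv()[2]["tcp_rot"])
s=cams.grab_frame("side")
cv2.imwrite("pics/s8.png",cv2.resize(s[100:220,220:340],None,fx=5,fy=5,interpolation=cv2.INTER_CUBIC))
E
```

```text
clock: 14.72
eef_pos: [383.0, -307.0, 82.3]
tcp_rot: [-1.575, -0.003, 0.048]
contact_force: [-0.6, 0.2, -4.0]
opening: 0.138
[-1.57518319 -0.00287581  0.04802277]
```

View pics/s8.png

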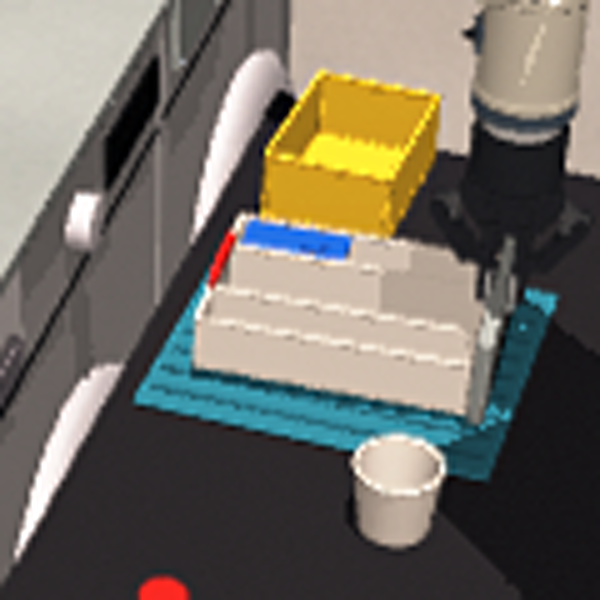

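```bash
python3 -m crank '[[0,0,0.1,-0.1,0.15,0,-1],[0.2,0,0,-0.1,0.15,0,-1],[0,0,0,0,0.1,0,-1],[0,0,0,0,0.1,0,-1],[0,0,0,0,0.1,0,-1],[0,0,0,0,0.1,0,-1],[0,0,0,0,0.1,0,-1],[0,0,0,0,0.05,0,-1],[0,0,0,0,0.05,0,-1],[0,0,0,0,0.05,0,-1]]' 110
```

```text
clock: 15.6
eef_pos: [381.2, -307.0, 73.2]
tcp_rot: [-1.571, -0.001, 0.048]
contact_force: [-2.8, 2.2, 5.6]
opening: 0.137
```

```bash
python3 -m crank '[[0,0,0,0,0.05,0,-1],[0,0,0,0,0.05,0,-1],[0,0,0,0,0.05,0,-1],[0,0,0,0,0.05,0,-1],[0,0,0,0,0.05,0,-1],[0,0,0,0,0.03,0,-1],[0,0,0,0,0,0,-1],[0,0,0,0,0,0,-1],[0,0,0,0,0,0,-1],[0,0,0,0,0,0,-1]]' 110
python3 - <<'E'
from h import *
print(rv()[2]["tcp_rot"])
s=cams.grab_frame("side")
cv2.imwrite("pics/s9.png",cv2.resize(s[100:220,220:340],None,fx=5,fy=5,interpolation=cv2.INTER_CUBIC))
E
```

```text
clock: 16.43
eef_pos: [381.2, -307.0, 73.2]
tcp_rot: [-1.571, -0.001, 0.049]
contact_force: [-0.7, 1.4, -0.5]
opening: 0.14
[-1.57149911e+00 -9.75389148e-04  4.86672657e-02]
```

View pics/s9.png

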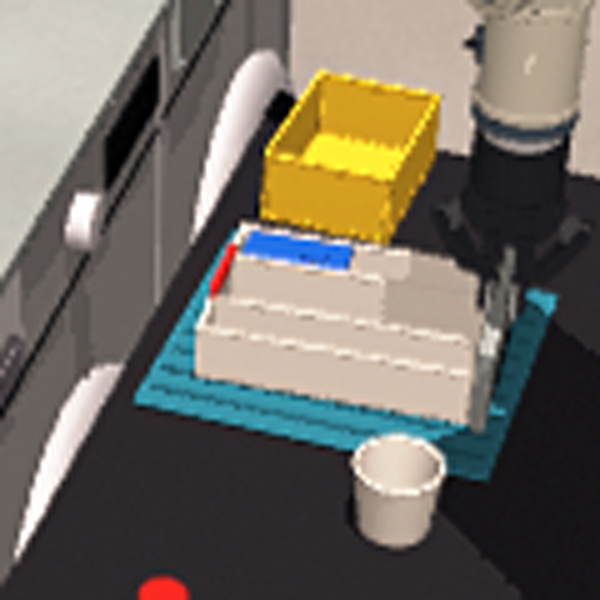

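```bash
python3 -m crank '[[0,0,0,0,0.15,0,-1],[0,0,0,0,0.15,0,-1],[0,0,0,0,0.15,0,-1],[0,0,0,0,0.1,0,-1],[0,0,0,0,0.05,0,-1],[0,0,0,0,0,0,-0.7],[0,0,0,0,-0.03,0,-0.55],[0,0,0,0,-0.03,0,-0.4],[0,0,0,0,-0.03,0,-0.2],[0,0,0,0,-0.03,0,0]]' 30
```

```text
clock: 17.32
eef_pos: [383.7, -308.3, 74.4]
tcp_rot: [-1.574, -0.006, 0.048]
contact_force: [0.6, -0.2, 0.5]
opening: 0.495
```

```bash
python3 -m crank '[[0,0,0,-0.1,-0.03,0,0.4],[0,0,0,0,-0.03,0,0.6],[0,0,0,0,-0.5,0,0.6],[0,0,0,0,-1.2,0,0.6],[0,0,0,0,-2,0,0.6],[0,0,0,0,-2.5,0,0.6],[0,0,0,0,-3,0,0.6],[0,0,0,0,-3,0,0.6],[0,0,0,0,-2,0,0.6],[0,0,0,0,-0.5,0,0.6]]'
python3 - <<'E'
from h import *
s=cams.grab_frame("side")
cv2.imwrite("pics/s10.png",cv2.resize(s[100:220,220:340],None,fx=5,fy=5,interpolation=cv2.INTER_CUBIC))
cv2.imwrite("pics/t10.png",cams.grab_frame("top"))
E
```

```text
clock: 18.15
eef_pos: [380.3, -306.8, 228.5]
tcp_rot: [-1.571, -0.002, 0.048]
contact_force: [1.6, -0.2, 0.3]
opening: 0.8
```

View pics/s10.png

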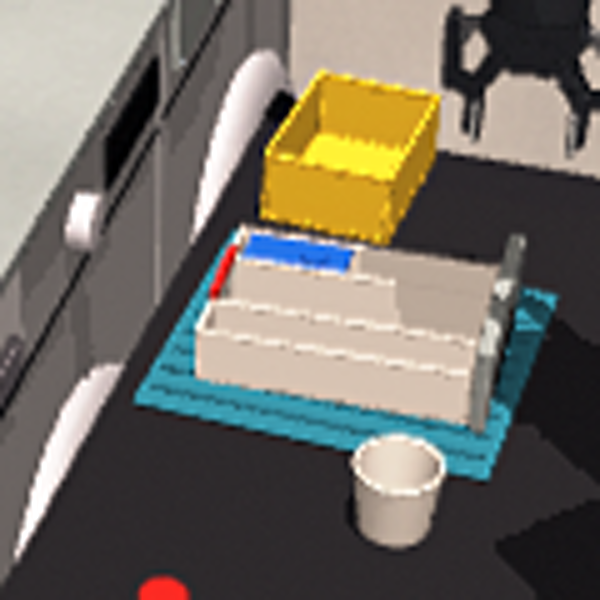

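View pics/t10.png

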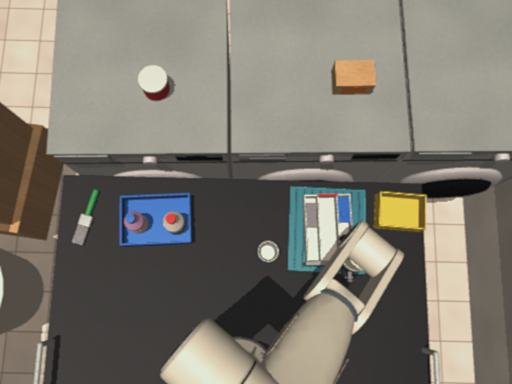

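Run:
```python
from h import *
a=plane("top",304.5,195,56);b=plane("top",351.5,194.5,56);m=(a+b)/2
print(a,b,m,"mid",m[0]-115,m[1]-115*.045)
print(rv()[2]["clock"])
order.sign_off()
```

```text
[ 612.54854062 -215.09275272   56.        ] [ 618.33616508 -378.95483502   56.        ] [ 615.44235285 -297.02379387   56.        ] mid 500.4423528494101 -302.19879386811317
18.25
the job is handed in; nothing more can be done
```

The drawer is out of the machine and resting on the draining mat, and I handed the job in at 18.25 s. No verdict came back, so the result below rests on my own last checks.

- **Removing it:** I pulled it level until I felt it stop, at about 5.5 N along the pull. I then eased it back about 1.5 mm, tilted the front up about 12° and slid it out along its length. The wrist force read at most about 7 N after each move, so well under the 25 N limit, but I did not see the force between readings.
- **Setting it down:** I levelled it and lowered it onto the mat at about 6 N. I then pressed slightly, let go and raised the gripper clear.
- **Last checks:** From the top camera, the drawer's middle is at about (500, -302) mm. The mat's centre is at about (501, -300) mm, so it is well within the 45 mm allowed. In the side picture the drawer looks upright and flat with the gripper clear of it, and the top picture shows the other things where they were.
- **Disagreement:** The tool stopped about 3 mm higher than I expected when the drawer met the mat. Its front may have settled 1–3 mm as I let go.

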